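Take the spun sample tube out of the angle rotor and hold it upright

TASK

The centrifuge run is over and the lid is open: draw the red-capped sample tube out of its slanted pocket in the rotor, bring it upright and finish the program while still holding it, still and upright, with the tip of the tube at least 5 cm above the top deck of the centrifuge. On the way never let the tube lean over much further than it leaned in the rotor, or the pellet slides, and leave the blue-capped balance tube in its pocket and the reagent bottle and the flask where they stand.

Things in the scene. Friction and masses are not known exactly. Their poses are not given: they have to be found in the camera images.
- sample: Frosted 15 ml tube, 17 mm diameter, conical tip, 22 g; red cap 22 mm across. 119 mm long. Origin at the tip, z axis along the tube to the cap (cap spans 105 to 119 mm: grip across it at 112). It stands loose (1 mm play) 79 mm deep in a rotor pocket, 40 mm sticking out, leaning 0.61 rad from vertical, cap towards the rotor's axis; draw it out along its own axis. Keep lean under 0.9 rad.
- balance: Balance tube: like the sample tube but with a blue cap, in the opposite pocket, leaning the other way. Stays there. Origin at its tip, z towards its cap.
- rotor: Angle rotor, six slanted steel sleeves 60 degrees apart, four empty. Origin on its axis at bench height, z up, x outwards over the sample's pocket. Sleeve mouths 52 mm from the axis, 150 mm above the bench; sleeves 23 mm outside, 19 mm bore, 79 mm deep. Black centre nut 22 mm across, top at 167 mm. Turns only stiffly (0.4 N m).
- pocket (a point): Centre of the mouth of the sample tube's pocket, on the rotor; axes as the rotor's (z up, x outwards).
- centrifuge: Fixed off-white housing 300 x 300 mm, grey control panel out to 178 mm on its +y side, deck 170 mm above the bench, round chamber 236 mm across centred on the origin. Lid hinged on the -y edge stands open, leaning 30 degrees outwards, top edge 430 mm above the bench; it does not move. Origin: centre of underside, z up.
- reagent: Amber reagent bottle with a red cap, 72 mm in diameter, 165 mm tall, loose on the bench. Stays. Origin at the centre of its underside.
- flask: Glass conical flask with a black rubber stopper, 82 mm in diameter at the foot, 132 mm tall, loose on the bench. Stays. Origin at the centre of its underside.
Mind the look-alikes: they are no part of the job. Leave any black or turquoise look-alike of the sample alone.

How it is judged:
By the outcome, as a careful person would: the job done as asked, in the order asked, and still so for the second after the job is handed in, while the arm keeps its last pose, push and grip.
It also fails if it takes over 38 s, if anything falls off the work surface, if the arm or the gripper's body presses on something with over 40 N, if the wrist force passes 120 N, or if a joint passes its speed limit or range.

ROBOT

A 6-joint arm with a two-finger parallel gripper is mounted at the origin on the work surface. World frame = base frame: x ahead of the robot, y to its left, z up, the work surface at z = 0. Lengths are in m, angles in rad, forces in N, time in s.
With the tool pointing down it reaches from about 0.325 to 0.925 m from the base axis. Payload 3.1 kg.
Tool frame: the origin (TCP) lies midway between the tips of the shut fingers; the grasp point (between the pads) lies 19 mm behind it; z points along the fingers, y is the line along which they close (so a half turn about z gives the same grasp; the last joint's range is limited). The gripper opens to 85 mm and grips with 20 to 120 N. Pads are 22 mm wide; open, the fingers measure 114 mm over their backs; the gripper's body (76 mm by 85 mm) begins 54 mm behind the grasp point. The pads swing forward as they close: fully open they stand 13 mm farther back than shut.
Start: joints at [1.075, 0.217, 1.613, -0, 1.311, -0.112], TCP at [0.234, 0.58, 0.231] pointing down, gripper open.
Joint ranges: [-2.75, 2.75], [-0.78, 2.1], [0.31, 2.55], [-1.13, 4.27], [0.13, 2.63], [-2.58, 2.58]. Speed limits (rad/s): [2.79, 2.79, 3.14, 3.14, 3.14, 3.14].

INTERFACE

Orientations are given as [roll, pitch, yaw] about the fixed x, y, z axes, in that order (R = Rz(yaw) Ry(pitch) Rx(roll)).
In Python, from bench import sensors, grab_frame, calibration, manip gives the robot as it stands.
- The arm moves only by the tool jog_arm, never from a script. Its argument "deltas" is a list of rows, each a list of 5 numbers: the closure in counts, from 0 (fully open) to 255 (shut), then the shift along the tool's x, y, z in units of 40 mm (1.0 is 40 mm), then the turn about the tool's z in units of 8 degrees (1.0 is 8 degrees). A call has 1 to 12 rows; each row shifts and turns the commanded pose from where the row before left it, along the tool's axes as they then stand; what a row does not reach is not made up. A row lasts 1/10 s, in which the tool goes at most 50 mm and 8.59 degrees, less where a joint would pass 70% of its speed; a pose out of reach is approached as far as the arm can. A call is refused whole if a number of a shift passes 1 or a number of a turn 1, either way. A call with a gripper value outside its range is refused whole. The fingers move at their own pace and stop on an object; "newtons" is the grip in N (left out, the last holds). Time passes only in rows, so rows that do not move let the fingers close. It gives the time, the measured TCP pose, the force, the opening and the grip force at its end, in the units of the state.
- sensors.sense(): the state, without advancing time (a new reading comes with each control period).
- grab_frame(name): name is "scene" or "top" or "wrist"; returns (picture, depth): 480x640x3 uint8, red, green, blue; 480x640 float32, m along the optical axis (not along the pixel's ray), 0 where there is no reading.
- calibration(name): a dict with "camera_matrix" (3x3 intrinsics, pixels), "rvec" (rotation vector, rad) and "tvec" (3), from world to camera coordinates, as OpenCV has them; the wrist camera has in their place "hand_eye" (4x4, takes a point from camera to tool coordinates, whose origin is the TCP and whose axes are the flange's). Camera axes: x right, y down, z forward; pixel columns grow to the right and rows downward; lengths in m; the calibration is good to about 2 mm. A picture is of the moment at which its call begins: read the wrist's pose just before it. calibration takes no time and is no camera call.
- manip.hand_in(): hands the job in; it is judged then, once.
The state is a dict: "t": time; "joint_pos": joint angles; "dq": joint speeds; "joint_torque": joint torques, N m; "tcp_pos": TCP position; "tool_rot": TCP orientation; "wrist_force": force on the tool from outside, world axes, zero at the start; "torque": the same for the moment, N m; "opening": finger opening in m; "grip_force": force on a finger pad.
Only numpy, scipy, OpenCV 4.12 (cv2) and the standard library are available. Lean on these libraries where they do the work, as an engineer would, in place of code of your own. Each camera call takes 0.05 s, during which the arm holds its last target. There are 200 camera calls.

## Working session

There is one attempt and no reset: what is moved stays moved. The work goes in short steps, Python scripts to look and compute and a tool call to move; the robot and the scene stay as the last step left them, time stands still between calls to the robot, and variables do not carry over. Pictures are saved under pics/ and viewed, at most 10 in all, crops included, and the job is handed in when it is done.

Besides the shell and the picture viewer there is one more tool, called after "Emit:" as name(argument=value, ...), one argument or row to a line, values as JSON. jog_arm: Moves the arm, as the interface text tells. Its arguments: {"type":"object","properties":{"deltas":{"type":"array","items":{"type":"array","items":{"type":"number"}}},"newtons":{"type":"number"}},"required":["deltas"]}

```bash
mkdir -p pics; ls; python3 - <<'E'
from bench import sensors, grab_frame, calibration
import cv2,numpy as np
s=sensors.sense();print({k:np.round(v,3) for k,v in s.items()})
ims=[]
for n in("scene","top"):
    p,d=grab_frame(n);np.savez(f"pics/{n}.npz",p=p,d=d);cv2.imwrite(f"pics/{n}.png",p[...,::-1])
    print(calibration(n))
print(calibration("wrist"))
E
```

```text
pics
{'t': np.float64(0.0), 'joint_pos': array([ 1.075,  0.218,  1.615, -0.   ,  1.311, -0.112]), 'dq': array([ 0.001, -0.001,  0.001, -0.001, -0.   ,  0.001]), 'joint_torque': array([ 2.0000e-03, -3.9684e+01, -3.0386e+01,  0.0000e+00,  1.0000e-02,
       -0.0000e+00]), 'tcp_pos': array([0.234, 0.579, 0.23 ]), 'tool_rot': array([-3.139, -0.   ,  2.758]), 'wrist_force': array([0.933, 0.21 , 0.405]), 'torque': array([ 0.037, -0.027,  0.019]), 'grip_force': np.float64(0.0), 'opening': np.float64(0.085)}
{'camera_matrix': array([[465.57435991,   0.        , 327.64374745],
       [  0.        , 465.57435991, 240.75339404],
       [  0.        ,   0.        ,   1.        ]]), 'rvec': array([ 2.37207706,  1.03611985, -0.33432744]), 'tvec': array([-0.51527004, -0.18584839,  1.12934502])}
{'camera_matrix': array([[520.13457892,   0.        , 318.94678761],
       [  0.        , 520.13457892, 233.23592106],
       [  0.        ,   0.        ,   1.        ]]), 'rvec': array([ 2.18281402, -2.13478059,  0.07064031]), 'tvec': array([0.1673499 , 0.57713388, 0.95161756])}
{'camera_matrix': array([[342.05976583,   0.        , 316.36300102],
       [  0.        , 342.05976583, 242.02477742],
       [  0.        ,   0.        ,   1.        ]]), 'hand_eye': array([[-6.47810531e-05, -9.56039540e-01, -2.93237778e-01,
         7.42796827e-02],
       [ 9.99999884e-01,  7.78103889e-05, -4.74600698e-04,
         2.91881775e-05],
       [ 4.76553978e-04, -2.93237775e-01,  9.56039424e-01,
        -1.43189712e-01],
       [ 0.00000000e+00,  0.00000000e+00,  0.00000000e+00,
         1.00000000e+00]])}
```

View pics/scene.png

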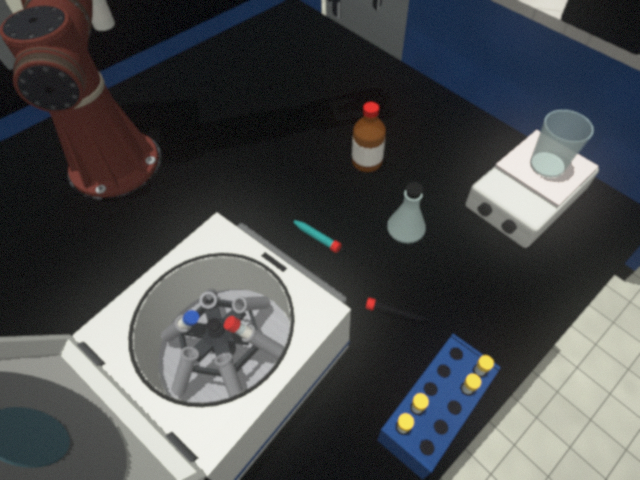

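View pics/top.png

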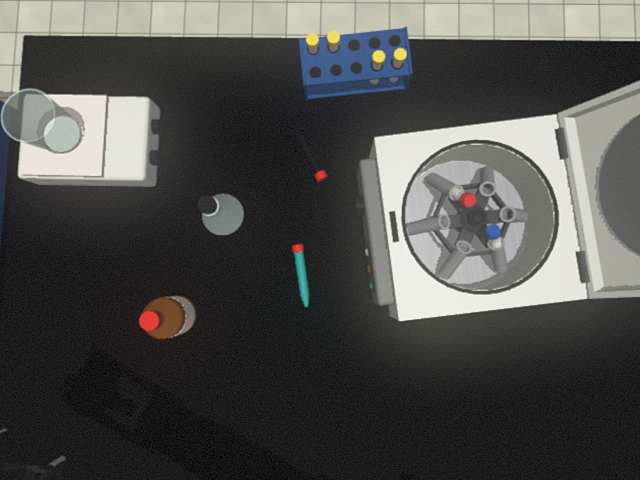

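The sample is the red cap in the rotor: (468,200) in top, (231,323) in scene. The other red caps are the reagent bottle's at top (149,320), the turquoise tube's at (298,248) and the black tube's at (320,175). Only the first sits in a sleeve opposite the blue cap at (493,231). I'll triangulate it and confirm with a crop.

```bash
cat > h.py <<'E'
import cv2,numpy as np
from bench import calibration
def cam(n):
    c=calibration(n);R=cv2.Rodrigues(c["rvec"])[0];t=np.array(c["tvec"]).ravel();return c["camera_matrix"],R,t
def ray(n,uv):
    K,R,t=cam(n);return -R.T@t,R.T@np.linalg.inv(K)@np.array([*uv,1.])
def tri(a,b):
    P=[];
    for n in("scene","top"):
        K,R,t=cam(n);P.append(K@np.c_[R,t])
    X=cv2.triangulatePoints(P[0],P[1],np.array(a,float).reshape(2,1),np.array(b,float).reshape(2,1)).ravel();return X[:3]/X[3]
def plane(n,uv,z):
    o,d=ray(n,uv);return o+d*(z-o[2])/d[2]
def blobs(p,col,box):
    h=cv2.cvtColor(p,cv2.COLOR_RGB2HSV);x0,y0,x1,y1=box
    H,S,V=[h[...,i].astype(int) for i in range(3)]
    m=((H<8)|(H>172)) if col=="r" else ((H>105)&(H<130))
    m=(m&(S>140)&(V>70)).astype(np.uint8);q=np.zeros_like(m);q[y0:y1,x0:x1]=m[y0:y1,x0:x1]
    n,l,st,c=cv2.connectedComponentsWithStats(q);i=1+st[1:,4].argmax();return c[i],st[i]
E
python3 - <<'E'
from h import *
B={"scene":(130,250,300,410),"top":(400,140,560,295)};im={n:np.load(f"pics/{n}.npz") for n in B}
for c in "rb":
    r={n:blobs(im[n]["p"],c,B[n]) for n in B};print(c,r)
    X=tri(r["scene"][0],r["top"][0]);print(X)
    for n in B:
        u,v=r[n][0];K,R,t=cam(n);d=np.median(im[n]["d"][int(v)-2:int(v)+3,int(u)-2:int(u)+3]);print(n,"depth pt",R.T@(np.linalg.inv(K)@[u*d,v*d,d]-t))
# deck corners at z=.17 and chamber circle
for uv in [(374,137),(556,115),(586,297),(400,320)]: print(uv,plane("top",uv,.17))
print("chamber",plane("top",(480,217),.17))
a=im["top"]["p"][130:310,390:600];cv2.imwrite("pics/crop.png",cv2.resize(a[...,::-1],None,fx=3.3,fy=3.3,interpolation=cv2.INTER_CUBIC))
E
```

```text
r {'scene': (array([231.39344262, 323.55191257]), array([224, 316,  16,  16, 183], dtype=int32)), 'top': (array([468.11538462, 199.09615385]), array([461, 192,  15,  15, 156], dtype=int32))}
[ 0.61873234 -0.06082523  0.17990912]
scene depth pt [ 0.62251281 -0.06164732  0.18754316]
top depth pt [ 0.61778454 -0.05954178  0.18527792]
b {'scene': (array([190.70588235, 317.2875817 ]), array([184, 311,  15,  14, 153], dtype=int32)), 'top': (array([493.36090226, 230.73684211]), array([486, 225,  14,  14, 133], dtype=int32))}
[ 0.56874767 -0.10009347  0.18070338]
scene depth pt [ 0.5711554  -0.10029901  0.18491084]
top depth pt [ 0.56834972 -0.09907143  0.18421747]
(374, 137) [0.72037862 0.08932653 0.17      ]
(556, 115) [ 0.76165088 -0.20606209  0.17      ]
(586, 297) [ 0.46796301 -0.24708638  0.17      ]
(400, 320) [0.4246888  0.04423804 0.17      ]
chamber [ 0.59160898 -0.08229427  0.17      ]
```

View pics/crop.png

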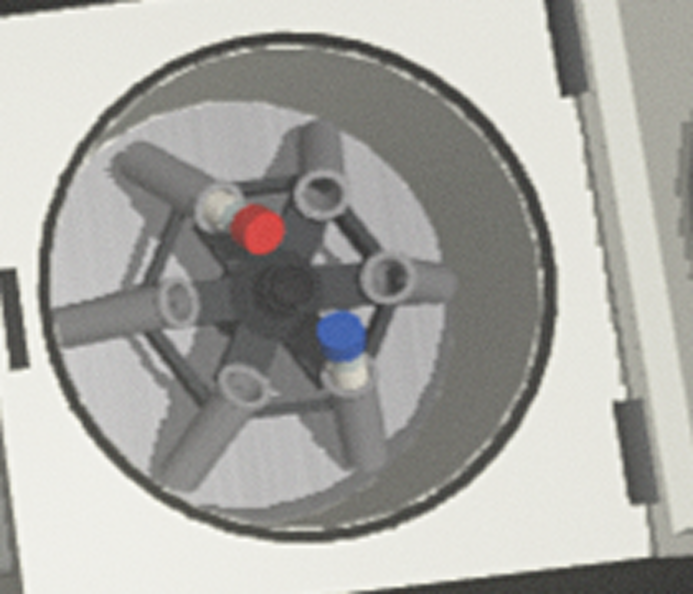

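The crop confirms it: red cap at crop (258,230), its tube going into the sleeve, with the blue cap diametrically opposite at (341,335). I'll turn the tool so that x points radially outwards (yaw 0.666), then travel over the rotor.

Emit:
jog_arm(
  deltas=[
    [0,0,0,-0.2,1],
    [0,0,0,-0.2,1],
    [0,0,0,-0.2,1],
    [0,0,0,-0.2,1],
    [0,0,0,-0.2,1],
    [0,0,0,0,1],
    [0,0,0,0,1],
    [0,0,0,0,1],
    [0,0,0,0,1],
    [0,0,0,0,1],
    [0,0,0,0,1],
    [0,0,0,0,1],
  ],
  newtons=30,
)

```text
t: 1.3
tcp_pos: [0.2338, 0.5791, 0.2705]
tool_rot: [-3.142, 0.001, 1.076]
wrist_force: [0.6, -0.2, -0.5]
opening: 0.0852
grip_force: 0.0
```

Emit:
jog_arm(
  deltas=[
    [0,0,0,0,1],
    [0,0,0,0,1],
    [0,0,0,0,1],
    [0,0,0,0,0],
    [0,-0.115,0.5,0,0],
    [0,-0.115,0.9,0,0],
    [0,-0.115,0.92,0,0],
    [0,-0.115,0.92,0,0],
    [0,-0.115,0.92,0,0],
    [0,-0.115,0.92,0,0],
    [0,-0.115,0.92,0,0],
    [0,-0.115,0.92,0,0],
  ],
)

```text
t: 2.5
tcp_pos: [0.3758, 0.3373, 0.2711]
tool_rot: [3.142, 0.0, 0.667]
wrist_force: [0.1, 0.5, -0.4]
opening: 0.0856
grip_force: 0.0
```

Emit:
jog_arm(
  deltas=[
    [0,-0.115,0.92,0,0],
    [0,-0.115,0.92,0,0],
    [0,-0.115,0.92,0,0],
    [0,-0.115,0.92,0,0],
    [0,-0.115,0.92,0,0],
    [0,-0.115,0.92,0,0],
    [0,-0.115,0.92,0,0],
    [0,-0.115,0.92,0,0],
    [0,-0.115,0.92,0,0],
    [0,-0.115,0.92,0,0],
    [0,-0.1,0.5,0,0],
    [0,0,0,0,0],
  ],
)

```text
t: 3.7
tcp_pos: [0.5758, -0.0002, 0.2708]
tool_rot: [3.141, 0.001, 0.663]
wrist_force: [-0.7, -0.1, 0.3]
opening: 0.0856
grip_force: 0.0
```

Emit:
jog_arm(
  deltas=[
    [0,0,0.8,0,0],
    [0,-0.06,0.8,0,0],
    [0,0,0.25,0,0],
    [0,0,0,0,0],
    [0,0,0,0,0],
  ],
)

```text
t: 4.2
tcp_pos: [0.6179, -0.0562, 0.271]
tool_rot: [-3.14, 0.0, 0.665]
wrist_force: [-0.8, -0.2, -0.1]
opening: 0.0854
grip_force: 0.0
```

```bash
python3 - <<'E'
from h import *
from bench import sensors,grab_frame
from scipy.spatial.transform import Rotation as Ro
s=sensors.sense();p,d=grab_frame("wrist");cv2.imwrite("pics/w1.png",p[...,::-1])
T=np.eye(4);T[:3,:3]=Ro.from_euler("xyz",s["tool_rot"]).as_matrix();T[:3,3]=s["tcp_pos"];c=calibration("wrist");M=T@c["hand_eye"];K=c["camera_matrix"]
print(s["tcp_pos"],s["tool_rot"])
for col in "rb":
    try:
        uv,st=blobs(p,col,(0,0,640,480));r=M[:3,:3]@np.linalg.inv(K)@[*uv,1];o=M[:3,3];print(col,uv,st,[o+r*(z-o[2])/r[2] for z in(.177,.182)])
    except Exception as e:print(e)
E
```

```text
[ 0.61792511 -0.05616528  0.270958  ] [-3.13980396e+00  3.20080661e-04  6.64790486e-01]
r [323.41958888 246.45344619] [309 231  30  32 827] [array([ 0.62037927, -0.06116446,  0.177     ]), array([ 0.6215781 , -0.06009396,  0.182     ])]
b [322.74562798 325.40858506] [309 311  28  30 629] [array([ 0.56915868, -0.1011345 ,  0.177     ]), array([ 0.57143756, -0.09922119,  0.182     ])]
```

View pics/w1.png

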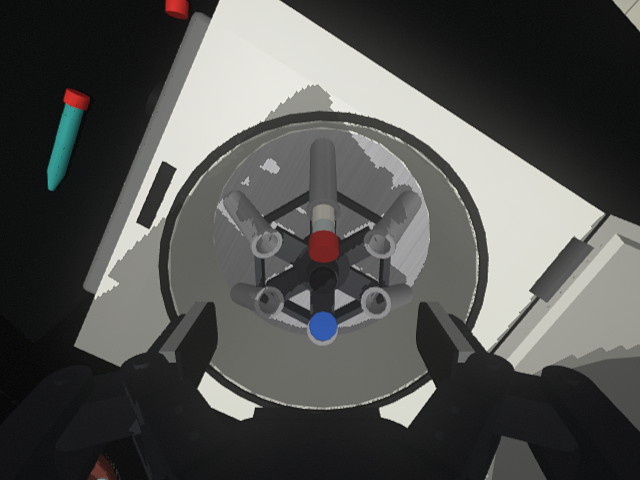

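Picture: red cap at (323,246), blue at (323,325), tube running straight up the image, so yaw is right. A 4 mm sideways correction, then down.

Emit:
jog_arm(
  deltas=[
    [0,-0.03,0.11,0.5,0],
    [0,0,0,0.7,0],
    [0,0,0,0.7,0],
    [0,0,0,0.5,0],
    [0,0,0,0.25,0],
    [0,0,0,0.12,0],
    [0,0,0,0,0],
    [0,0,0,0,0],
  ],
)

```text
t: 5.05
tcp_pos: [0.6214, -0.0616, 0.1621]
tool_rot: [3.14, -0.002, 0.664]
wrist_force: [0.0, 0.4, -0.3]
opening: 0.0854
grip_force: 0.0
```

Emit:
jog_arm(
  deltas=[
    [60,0,0,0,0],
    [110,0,0,0,0],
    [140,0,0,0,0],
    [165,0,0,0,0],
    [180,0,0,0,0],
    [195,0,0,0,0],
    [210,0,0,0,0],
    [225,0,0,0,0],
    [225,0,0,0,0],
    [225,0,0,0,0],
  ],
  newtons=30,
)

```text
t: 6.05
tcp_pos: [0.6204, -0.0617, 0.1606]
tool_rot: [-3.141, 0.0, 0.664]
wrist_force: [-0.3, 0.8, 2.9]
opening: 0.0205
grip_force: 29.2
```

Emit:
jog_arm(
  deltas=[
    [225,-0.07,0,-0.1,0],
    [225,-0.1433,0,-0.2049,0],
    [225,-0.1433,0,-0.2049,0],
    [225,-0.1433,0,-0.2049,0],
    [225,-0.1433,0,-0.2049,0],
    [225,0,0,0,0],
  ],
)

```text
t: 6.65
tcp_pos: [0.6003, -0.0783, 0.1994]
tool_rot: [3.14, -0.001, 0.663]
wrist_force: [-0.7, -0.8, 0.1]
opening: 0.021
grip_force: 29.4
```

Emit:
jog_arm(
  deltas=[
    [225,-0.1433,0,-0.2049,0],
    [225,-0.1433,0,-0.2049,0],
    [225,-0.1433,0,-0.2049,0],
    [225,-0.1433,0,-0.2049,0],
    [225,0,0,0,0],
    [225,0,0,0,0],
  ],
)

```text
t: 7.25
tcp_pos: [0.5823, -0.0918, 0.2305]
tool_rot: [3.141, -0.001, 0.663]
wrist_force: [-0.1, 0.9, -0.2]
opening: 0.0207
grip_force: 29.4
```

```bash
cat > look.py <<'E'
from h import *
from bench import sensors,grab_frame
import sys
k=sys.argv[1];o=[]
for n,(x,y,w,hh) in {"scene":(110,220,220,200),"top":(380,110,220,200)}.items():
    p,d=grab_frame(n);np.savez(f"pics/{n}{k}.npz",p=p,d=d);o.append(cv2.resize(p[y:y+hh,x:x+w,::-1],(396,360)))
cv2.imwrite(f"pics/l{k}.png",np.hstack(o));print(sensors.sense()["wrist_force"])
E
python3 look.py 1
```

```text
[-0.43409043 -0.99494483  0.46005105]
```

View pics/l1.png

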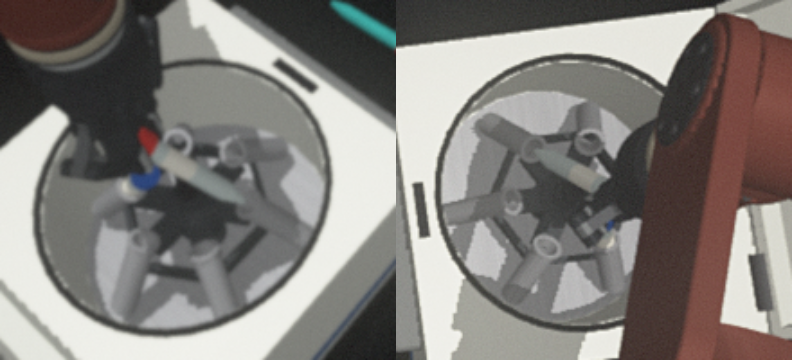

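The tube is out along its axis: tip at about left (245,200), just above the mouth, and the blue tube is still in place. Since the tool can't tilt, I'll pivot the tube in the light grip by pushing its lower end against the chamber wall.

Emit:
jog_arm(
  deltas=[
    [225,0,0,-0.2,0],
    [225,0,0,-0.2,0],
    [225,0.25,0,0,0],
    [225,0.3,0,0,0],
    [225,0.3,0,0,0],
    [225,0.275,0,0.1,0],
    [225,0,0,0.25,0],
    [225,0,0,0.25,0],
    [225,0,0,0,0],
  ],
  newtons=22,
)

```text
t: 8.25
tcp_pos: [0.6155, -0.0636, 0.2186]
tool_rot: [-3.137, 0.004, 0.663]
wrist_force: [-0.4, 0.5, -0.6]
opening: 0.0206
grip_force: 29.4
```

Emit:
jog_arm(
  deltas=[
    [225,0.12,0,0,0],
    [225,0.12,0,0,0],
    [225,0.12,0,0,0],
    [225,0.12,0,0,0],
    [225,0.12,0,0,0],
    [225,0.12,0,0,0],
    [225,0.12,0,0,0],
    [225,0.12,0,0,0],
    [225,0.12,0,0,0],
    [225,0,0,0,0],
  ],
)

```text
t: 9.25
tcp_pos: [0.652, -0.0369, 0.2218]
tool_rot: [-3.142, -0.0, 0.664]
wrist_force: [-0.4, -1.1, 0.1]
opening: 0.0207
grip_force: 29.4
```

```bash
python3 look.py 2
```

```text
[-0.69311213 -0.17350649 -0.96505729]
```

View pics/l2.png

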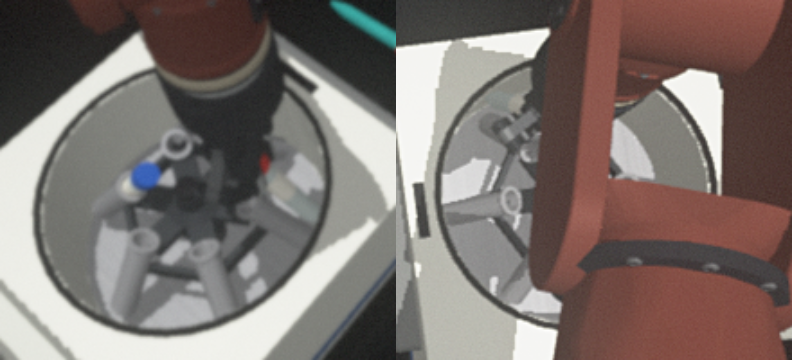

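Emit:
jog_arm(
  deltas=[
    [225,0.12,0,0,0],
    [225,0.12,0,0,0],
    [225,0.12,0,0,0],
    [225,0.12,0,0,0],
    [225,0.12,0,0,0],
    [225,0.12,0,0,0],
    [225,0,0,0,0],
  ],
)

```text
t: 10.05
tcp_pos: [0.6748, -0.0191, 0.2219]
tool_rot: [-3.142, -0.0, 0.664]
wrist_force: [-1.4, -1.9, -0.1]
opening: 0.0206
grip_force: 29.7
```

```bash
python3 - <<'E'
from h import *
from bench import grab_frame
o=[]
p,_=grab_frame("wrist");o.append(cv2.resize(p[...,::-1],(400,300)))
p,_=grab_frame("scene");o.append(cv2.resize(p[240:360,180:340,::-1],(400,300)))
cv2.imwrite("pics/l3.png",np.hstack(o))
E
```

```text
(no output)
```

View pics/l3.png

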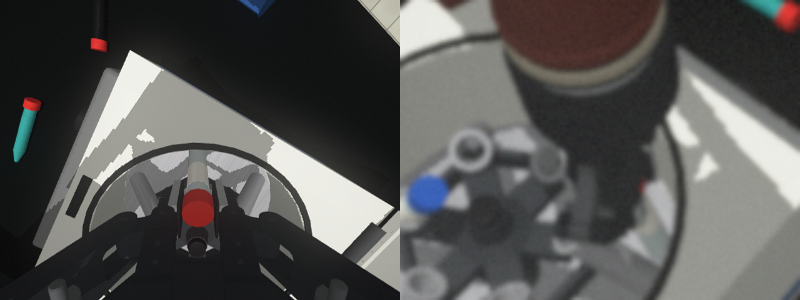

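The tube is turning upright as intended: its body shows just past the cap at left (198,175). One more push, then measure the lean from wrist depth.

Emit:
jog_arm(
  deltas=[
    [225,0.1,0,0,0],
    [225,0.1,0,0,0],
    [225,0,0,0,0],
    [225,0,0,0,0],
  ],
)

```text
t: 10.55
tcp_pos: [0.6807, -0.0146, 0.2221]
tool_rot: [-3.142, -0.0, 0.664]
wrist_force: [-1.2, -1.1, 1.3]
opening: 0.0207
grip_force: 29.8
```

```bash
cat > lean.py <<'E'
from h import *
from bench import grab_frame,sensors
c=calibration("wrist");K=c["camera_matrix"];H=c["hand_eye"]
p,d=grab_frame("wrist");v,u=np.nonzero((d>.05)&(d<.4));z=d[v,u]
X=(np.c_[(u-K[0,2])/K[0,0]*z,(v-K[1,2])/K[1,1]*z,z])@H[:3,:3].T+H[:3,3]
# tool coords; grasp point at z=-.019
m=(abs(X[:,1])<.003)&(X[:,0]>-.02)&(X[:,0]<.09)&(X[:,2]>-.04)&(X[:,2]<.12)
X=X[m];C=p[v[m],u[m]]
for a in np.arange(-.04,.11,.006):
    q=(X[:,2]>=a)&(X[:,2]<a+.006)
    if q.sum():print(round(a+.003,3),q.sum(),np.round(np.percentile(X[q,0],[5,50,95])*1e3,1),np.median(C[q],0))
print(sensors.sense()["tcp_pos"],sensors.sense()["wrist_force"])
E
python3 lean.py
```

```text
-0.025 705 [-13.1  -2.6   6.3] [143.  39.  36.]
-0.019 118 [6.  6.7 7.4] [117.  39.  37.]
-0.013 78 [6.4 6.9 7.6] [117.  40.  38.]
-0.007 51 [4.4 5.  5.6] [116. 121. 119.]
-0.001 90 [4.6 5.2 5.8] [116. 121. 119.]
0.005 80 [5.1 5.9 6.6] [139.  137.  129.5]
0.011 64 [5.8 6.3 6.8] [139. 136. 129.]
0.017 66 [6.  6.6 7.2] [139. 137. 129.]
0.023 58 [6.5 7.  7.5] [139. 137. 130.]
0.029 55 [6.6 7.3 7.8] [140. 137. 130.]
0.035 38 [6.8 7.3 7.8] [117.  123.  120.5]
0.041 39 [7.  7.7 8.2] [117. 122. 120.]
0.047 158 [ 7.6 12.4 32.3] [52. 51. 50.]
0.053 843 [16.6 40.  61.7] [156. 156. 149.]
0.059 7 [62.3 63.5 64.9] [131. 132. 125.]
0.065 5 [62.7 63.6 64.7] [122. 122. 116.]
0.071 6 [62.2 64.  65. ] [118. 118. 113.]
0.077 6 [62.6 63.9 65.3] [119.  119.  113.5]
0.083 4 [62.1 63.  64.4] [119.  119.  113.5]
0.089 4 [62.6 64.1 64.9] [120. 120. 114.]
0.095 4 [62.9 63.7 64.6] [120.5 120.5 114.5]
0.101 4 [62.  62.7 64.8] [119.  119.  113.5]
0.107 2 [63.6 63.9 64.3] [119.  118.5 113. ]
[ 0.6806391  -0.014592    0.22206157] [-1.58246223 -0.8926083   0.51644921]
```

Emit:
jog_arm(
  deltas=[
    [225,0.06,0,0,0],
    [225,0.06,0,0,0],
    [225,0,0,0,0],
    [225,-0.15,0,0,0],
    [225,0,0,0,0],
    [225,0,0,0,0],
  ],
)

```text
t: 11.2
tcp_pos: [0.6798, -0.0153, 0.2221]
tool_rot: [3.142, -0.001, 0.663]
wrist_force: [-1.0, 0.0, -0.7]
opening: 0.0211
grip_force: 29.8
```

```bash
python3 lean.py
```

```text
-0.025 708 [-13.5  -3.    6. ] [142.  39.  36.]
-0.019 114 [5.5 6.2 6.9] [117.  39.  37.]
-0.013 76 [5.9 6.5 7. ] [117.  40.  38.]
-0.007 55 [4.1 4.6 5.3] [115. 121. 119.]
-0.001 90 [4.2 4.8 5.7] [116. 121. 119.]
0.005 78 [4.9 5.5 6.1] [139.  137.  129.5]
0.011 67 [5.4 6.  6.5] [139. 136. 129.]
0.017 64 [5.6 6.3 6.8] [139. 137. 129.]
0.023 61 [5.9 6.6 7.2] [139. 137. 129.]
0.029 50 [6.5 7.  7.5] [139. 137. 130.]
0.035 41 [6.5 7.  7.7] [117. 123. 120.]
0.041 39 [6.7 7.4 8. ] [117. 122. 120.]
0.047 152 [ 7.2 13.7 26.4] [50. 50. 49.]
0.053 859 [17.2 40.7 62.8] [156. 156. 149.]
0.059 19 [ 7.9  8.4 65.7] [118. 124. 120.]
0.065 4 [63.3 64.6 65.8] [121. 121. 116.]
0.071 6 [63.5 64.9 66.1] [118. 118. 112.]
0.077 4 [63.3 64.5 65.8] [119. 119. 113.]
0.083 3 [63.6 65.3 66.3] [120. 119. 113.]
0.089 5 [63.2 64.5 65.5] [119. 118. 113.]
0.095 4 [63.4 64.7 65.9] [119.5 119.  114. ]
0.101 2 [63.7 64.1 64.5] [120.5 120.  114. ]
0.107 3 [64.2 64.9 65.6] [119. 119. 114.]
[ 0.67983501 -0.01524494  0.22215017] [-0.5730831   0.17385823 -0.20459102]
```

```bash
cat >> lean.py <<'E'
q=(X[:,2]>-.003)&(X[:,2]<.043)&(X[:,0]<.012);print("tube slope",np.polyfit(X[q,2],X[q,0],1))
q=(X[:,2]>.048)&(X[:,2]<.058)&(X[:,0]>.02)&(X[:,0]<.058);print("deck slope",np.polyfit(X[q,0],X[q,2],1))
E
python3 lean.py|tail -2
```

```text
tube slope [0.06109814 0.00512147]
deck slope [-0.00086885  0.05155415]
```

Emit:
jog_arm(
  deltas=[
    [225,0.1,0,0,0],
    [225,0.1,0,0,0],
    [225,0.1,0,0,0],
    [225,0,0,0,0],
    [225,0,0,0,0],
  ],
)

```text
t: 11.8
tcp_pos: [0.6891, -0.0081, 0.2221]
tool_rot: [3.142, 0.001, 0.664]
wrist_force: [-2.1, -1.4, 1.0]
opening: 0.0209
grip_force: 30.0
```

```bash
python3 lean.py|tail -3
```

```text
[ 0.68907676 -0.00812781  0.22212083] [-1.93246763 -2.37361975  1.70683976]
tube slope [-0.06263808  0.0024056 ]
deck slope [0.00835913 0.05120244]
```

Emit:
jog_arm(
  deltas=[
    [225,-0.3,0,0,0],
    [225,-0.2,0,0,0],
    [225,0,0,0,0],
    [225,0,0,0,0],
  ],
)

```text
t: 12.25
tcp_pos: [0.6732, -0.0205, 0.2222]
tool_rot: [3.142, -0.001, 0.663]
wrist_force: [-0.2, 0.3, 0.4]
opening: 0.0208
grip_force: 29.9
```

```bash
python3 lean.py|tail -3
```

```text
[ 0.67340692 -0.02034935  0.22221719] [0.44861645 0.46436575 0.30295615]
tube slope [-0.00620239  0.00337015]
deck slope [0.048083   0.04933484]
```

Emit:
jog_arm(
  deltas=[
    [225,0,0,-0.15,0],
    [225,0,0,-0.3,0],
    [225,0,0,-0.4,0],
    [225,0,0,-0.5,0],
    [225,0,0,-0.5,0],
    [225,0,0,-0.5,0],
    [225,0,0,-0.4,0],
    [225,0,0,-0.3,0],
    [225,0,0,-0.2,0],
    [225,0,0,-0.1,0],
    [225,0,0,0,0],
    [225,0,0,0,0],
  ],
)

```text
t: 13.5
tcp_pos: [0.673, -0.0203, 0.3549]
tool_rot: [-3.14, 0.001, 0.663]
wrist_force: [1.1, 0.8, -0.4]
opening: 0.0206
grip_force: 29.9
```

Emit:
jog_arm(
  deltas=[
    [225,0,0,0,0],
    [225,0,0,0,0],
    [225,0,0,0,0],
    [225,0,0,0,0],
    [225,0,0,0,0],
  ],
)

```text
t: 14.0
tcp_pos: [0.6733, -0.0203, 0.356]
tool_rot: [-3.142, 0.0, 0.663]
wrist_force: [-0.2, -0.0, 0.1]
opening: 0.0206
grip_force: 29.9
```

```bash
python3 lean.py|tail -3; python3 - <<'E'
from h import *
from bench import grab_frame
p,_=grab_frame("scene");a=cv2.resize(p[200:380,120:360,::-1],(400,300))
p,_=grab_frame("wrist");b=cv2.resize(p[...,::-1],(400,300));cv2.imwrite("pics/l4.png",np.hstack([a,b]))
E
```

```text
0.089 5 [-2.3 -1.4 -1. ] [128. 134. 133.]
[ 0.67334955 -0.02034784  0.35607125] [ 0.82082427 -0.1770584  -0.43142681]
tube slope [-0.00566822  0.00339744]Traceback (most recent call last):
  File "lean.py", line 14, in <module>
    q=(X[:,2]>.048)&(X[:,2]<.058)&(X[:,0]>.02)&(X[:,0]<.058);print("deck slope",np.polyfit(X[q,0],X[q,2],1))
                                                                                ~~~~~~~~~~^^^^^^^^^^^^^^^^^
    raise TypeError("expected non-empty vector for x")
TypeError: expected non-empty vector for x
```

View pics/l4.png

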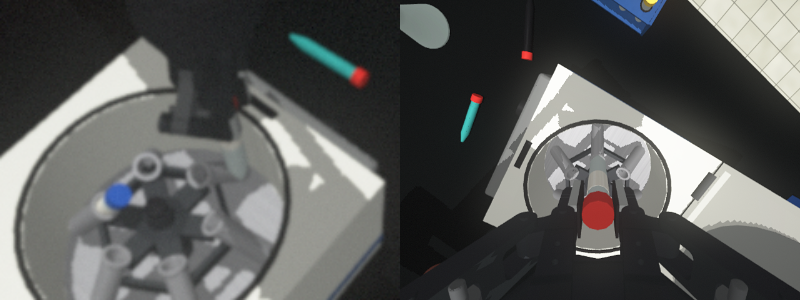

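The tube hangs upright (lean about 0.01 rad) from the gripper, body at left (235,150). Its tip is about 9 cm above the deck, and the blue tube is still in its pocket. Handing in.

```bash
python3 -c "
from bench import manip;print(manip.hand_in())"
```

```text
the job is handed in; nothing more can be done
None
```

I handed the job in with the sample tube drawn out and held still and upright (lean about 0.01 rad), its tip about 9 cm above the deck at about 14 s, and the balance tube still in its pocket; the judge's verdict was not shown.

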